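Charge a refillable spray can on the air-charging stand

TASK

The refillable spray can near the vice needs charging with air: lay it in the leaning cradle of the charging stand, cap end up, and press its base down along the cradle onto the sprung filler pad until the pad is fully down, keeping it fully down for about two seconds. Then take the can out and stand it upright on the bench again, clear of the stand, and leave the glue bottle, tape measure and screw jar around it undisturbed.

Things in the scene. Friction and masses are not known exactly. Their poses are not given: they have to be found in the camera images.
- spray_can: Refillable spray can, about 0.33 kg: cylinder 65 mm in diameter up to a shoulder at 166 mm, then a narrower plain cylindrical cap 53 mm in diameter up to 203 mm. Flat base. Origin: centre of the base, z along its axis to the cap. It stands upright at the start, between vice and stand (not the one at the back). In the cradle, hold it by the cap (fingertips just above the shoulder).
- charging_stand: Fixed air-charging stand: grey base plate 220 x 130 mm, its top 20 mm above the bench, with a leaning vee cradle, a valve block at its low far end, a dial gauge (reaching 93 mm out on the -y side) and a black knob (56 mm out on +y), both lower than the pad's face. Origin: centre of the underside, z up; the high end of the cradle is towards the stand's -x. Highest point 0.195 m.
- cradle_mouth (a point): Point on the cradle's axis at its upper end, 128 mm up the axis from the raised pad's face; same axes as pad_face. The aluminium vee bears on the under side of a 65 mm can, from 6 to 128 mm above the raised pad, and keeps its axis on the pad's axis. It's open at this end and all along the upper far side (pad_face's +x).
- pad_face (a point): Middle of the face of the round black filler pad (54 mm in diameter) at the cradle's low end; moves with the pad. Raised, it lies at x = 30, y = 0, z = 95 mm of the stand. Its z axis points up along the cradle axis, 35 degrees from vertical, leaning to the stand's -x; its x axis points out of the cradle's open side; its y axis is the stand's y.
- filler_pad (a joint): How far the pad is pressed down along the cradle axis: 0 raised, 0.012 m fully down against its stop. Its spring needs 4.5 N to start moving and 14 N fully down, and raises it when let go; the can's own weight does not press it. The gauge needle turns with it.
- glue_bottle: Bystander: glue bottle 60 mm in diameter, body 140 mm high, with a pointed spout to 178 mm; stands near the can, 80 to 180 mm from it. Origin: centre of the base. Over the bench behind these things a shelf beam runs along y at x = 0.67 to 0.69 m, z = 0.40 to 0.45 m: keep the wrist clear of it.
- tape_measure: Bystander: tape measure 38 x 78 x 67 mm. Origin: underside.
- screw_jar: Bystander: glass jar of screws with a lid, 66 mm in diameter, 76 mm high. Origin: centre of the base. (Left of the vice a shelf post with hanging leads stands close to the robot's starting position: draw the arm in before swinging to the right.)

How it is judged:
By the outcome, as a careful person would: the job done as asked, in the order asked, and still so for the second after the job is handed in, with the robot touching nothing.
It also fails if it takes over 58 s, if anything falls off the work surface, if the arm or the gripper's body presses on something with over 40 N, if the wrist force passes 120 N, or if a joint passes its speed limit or range.

ROBOT

A 6-joint arm with a two-finger parallel gripper is mounted at the origin on a cart in front of the work surface, level with it; the furniture and walls round the work are solid. World frame = base frame: x ahead of the robot, y to its left, z up, the work surface at z = 0. Lengths are in m, angles in rad, forces in N, time in s.
With the tool pointing down it reaches from about 0.425 to 0.95 m from the base axis. Payload 3.5 kg.
Tool frame: the origin (TCP) lies between the finger pads; the fingertips stand 22 mm ahead of it and the grasp point (between the pads) lies 3 mm ahead of it (ctrl.nose_length is the z of the fingertips in the tool frame, in m); z points along the fingers, y is the line along which they close (so a half turn about z gives the same grasp; the last joint's range is limited). The gripper opens to 85 mm and grips with 20 to 120 N. Pads are 22 mm wide; open, the fingers measure 114 mm over their backs; the gripper's body (76 mm by 85 mm) begins 54 mm behind the grasp point. The pads swing forward as they close: fully open they stand 13 mm farther back than shut.
Start: joints at [1.048, 0.286, 1.577, -0, 1.279, -0.15], TCP at [0.246, 0.629, 0.253] pointing down, gripper open.
Joint ranges: [-2.77, 2.77], [-0.9, 2.22], [0.21, 2.48], [-1.53, 4.67], [0.24, 2.81], [-2.84, 2.84]. Speed limits (rad/s): [2.79, 2.79, 3.14, 3.14, 3.14, 3.14].

INTERFACE

Orientations are given as a unit quaternion [x, y, z, w].
In Python, from plant import ctrl gives the robot as it stands. The module is installed in compiled form; this text tells all that it offers.
- The arm moves only by the tool send_rows, never from a script. Its argument "rows" is text: rows parted by semicolons, each of 7 numbers parted by spaces: the turn, a rotation vector about the tool's x, y, z in normalised numbers (1 is pi rad), then the shift along the tool's x, y, z in parts of the range, where 1.0 means 750 mm, then the opening, from -1 (shut) to 1 (fully open). A call has 1 to 8 rows; each row is the pose to reach, as a shift and turn from the pose commanded when the call began, along the tool's axes at that moment; what a row does not reach only later rows make up. A row lasts 1/8 s, in which the tool goes at most 62.5 mm and 10.7 degrees, less where a joint would pass 70% of its speed; a pose out of reach is approached as far as the arm can. A shift or turn number past 1, either way, is cut back to 1. A call with a gripper value outside its range is refused whole. The fingers move at their own pace and stop on an object; "grip_force" is the grip in N (left out, the last holds). Time passes only in rows, so rows that repeat a pose let the fingers close. It gives the time, the measured TCP pose, the force, the opening and the grip force at its end, in the units of the state.
- ctrl.get_state(): the state, without advancing time (a new reading comes with each control period).
- ctrl.read_camera(name): name is "side" or "top"; returns a dict with "color" (400x640x3 uint8, red, green, blue), "fx", "fy", "cx", "cy" (pixels), "extrinsics" (4x4, takes a point from world to camera coordinates). Camera axes: x right, y down, z forward; pixel columns grow to the right and rows downward; lengths in m; the calibration is good to about 2 mm. A picture is of the moment at which its call begins. There is no depth.
- ctrl.sign_off(): hands the job in; it is judged then, once.
Trained networks look in a picture, given as the dict that the camera call returned (one of the last four; its "shot" number tells which), for a name from the list of things; names that differ only in an ending like _2 or _b are one class to them, and where a whole thing is asked for, a point or a joint stands for the part that bears it (a point fixed in the world has none). Each returns a list of dicts, best first, with "p" (0 to 1); they miss things now and then, are a little off and sometimes report something else, mostly with a low value. They report only what shows in the picture. A call takes as long as a camera call.
- ctrl.look_for(picture, target): "position" ([x, y, z] in m, in the coordinates of the camera as it stood for that picture, good to about 4 mm: the middle of the surface that is visible of it).
The state is a dict: "time": time; "qpos": joint angles; "dq": joint speeds; "joint_efforts": joint torques, N m; "eef_pos": TCP position; "tcp_rot": TCP orientation; "contact_force": force on the tool from outside, world axes, zero at the start; "wrist_torque": the same for the moment, N m; "opening": opening from 0.0 (shut) to 1.0 (fully open); "finger_force": force on a finger pad.
Only numpy, scipy, OpenCV 4.12 (cv2) and the standard library are available. Lean on these libraries where they do the work, as an engineer would, in place of code of your own. Each camera call takes 0.05 s, during which the arm holds its last target. There are 200 camera calls.

## Working session

There is one attempt and no reset: what is moved stays moved. The work goes in short steps, Python scripts to look and compute and a tool call to move; the robot and the scene stay as the last step left them, time stands still between calls to the robot, and variables do not carry over. Pictures are saved under pics/ and viewed, at most 10 in all, crops included, and the job is handed in when it is done.

Besides the shell and the picture viewer there is one more tool, called after "Emit:" by a JSON object that holds its "name" and its "arguments", one argument or row to a line. send_rows: Moves the arm, as the interface text tells. Its arguments: {"type":"object","properties":{"rows":{"type":"string"},"grip_force":{"type":"number"}},"required":["rows"]}

```bash
mkdir -p pics
cat > h.py <<'E'
import numpy as np, cv2
from plant import ctrl
from scipy.spatial.transform import Rotation as R
def shot(cam,name=None):
    p=ctrl.read_camera(cam)
    if name: cv2.imwrite(f'pics/{name}.png',p['color'][:,:,::-1])
    return p
def find(p,t,n=2):
    E=np.array(p['extrinsics']);out=[]
    for d in ctrl.look_for(p,t)[:n]:
        w=np.linalg.inv(E)@np.r_[d['position'],1]
        out.append((round(d['p'],2),w[:3].round(4)))
    return out
def proj(p,w):
    c=np.array(p['extrinsics'])@np.r_[w,1]
    return np.array([p['fx']*c[0]/c[2]+p['cx'],p['fy']*c[1]/c[2]+p['cy']])
def ray(p,u,v):
    E=np.linalg.inv(np.array(p['extrinsics']))
    d=E[:3,:3]@np.array([(u-p['cx'])/p['fx'],(v-p['cy'])/p['fy'],1])
    return E[:3,3],d
def atz(p,u,v,z):
    o,d=ray(p,u,v); return o+d*(z-o[2])/d[2]
E
python3 - <<'E'
from h import *
s=ctrl.get_state();print(s['eef_pos'],s['tcp_rot'],s['opening'],s['time'],ctrl.nose_length)
for c in('side','top'):
    p=shot(c,c+'0');print(c,np.linalg.inv(np.array(p['extrinsics']))[:3,3],p['fx'])
    for t in('spray_can','charging_stand','pad_face','glue_bottle','tape_measure','screw_jar'):print(t,find(p,t))
E
```

```text
[0.24549461 0.62811908 0.25192159] [ 1.85303030e-01  9.82680694e-01 -1.12890476e-03 -4.07172542e-04] 0.9943650979798967 0.0 0.022
side [ 0.20918548 -0.98938781  0.60536262] 511.16858425521565
spray_can []
charging_stand [(0.8, array([ 0.522 , -0.3991,  0.0656]))]
pad_face [(0.91, array([ 0.5547, -0.4472,  0.0914]))]
glue_bottle [(0.7, array([ 0.5321, -0.162 ,  0.0896]))]
tape_measure [(0.85, array([ 0.6975, -0.2389,  0.0423]))]
screw_jar [(0.71, array([ 0.7137, -0.0751,  0.0646]))]
top [ 0.50877771 -0.2178774   1.14046205] 415.2324544212125
spray_can [(0.85, array([ 0.4386, -0.0708,  0.1984]))]
charging_stand [(0.65, array([ 0.4415, -0.0724,  0.1958])), (0.58, array([ 0.532 , -0.3997,  0.0679]))]
pad_face [(0.82, array([ 0.5556, -0.4369,  0.0955])), (0.25, array([ 0.4371, -0.0686,  0.1982]))]
glue_bottle [(0.92, array([ 0.5394, -0.1521,  0.1343]))]
tape_measure [(0.65, array([ 0.6963, -0.2273,  0.0643]))]
screw_jar [(0.85, array([ 0.7169, -0.0684,  0.0753]))]
```

View pics/side0.png

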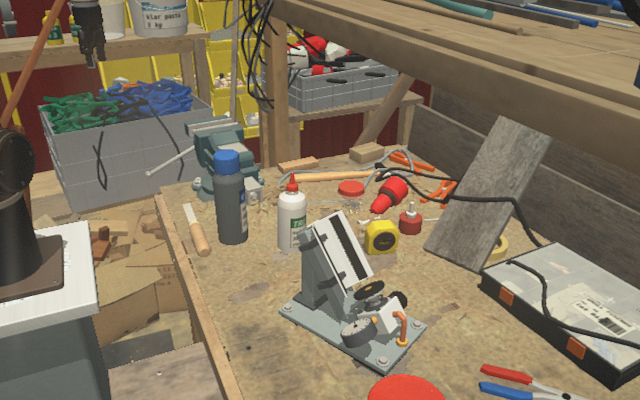

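View pics/top0.png

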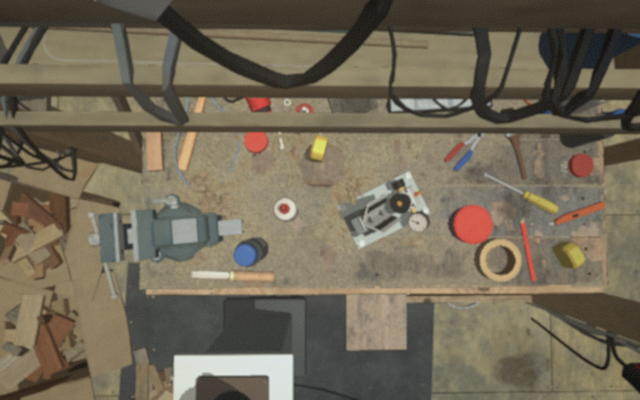

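Run:
```python
from h import *
a=cv2.imread('pics/top0.png')[155:275,220:450]; b=cv2.imread('pics/side0.png')[105:260,150:350]
cv2.imwrite('pics/crop.png',cv2.resize(a,None,fx=3.4,fy=3.4,interpolation=cv2.INTER_CUBIC))
cv2.imwrite('pics/crop2.png',cv2.resize(b,None,fx=3.5,fy=3.5,interpolation=cv2.INTER_CUBIC))
```

```text
(no output)
```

View pics/crop.png

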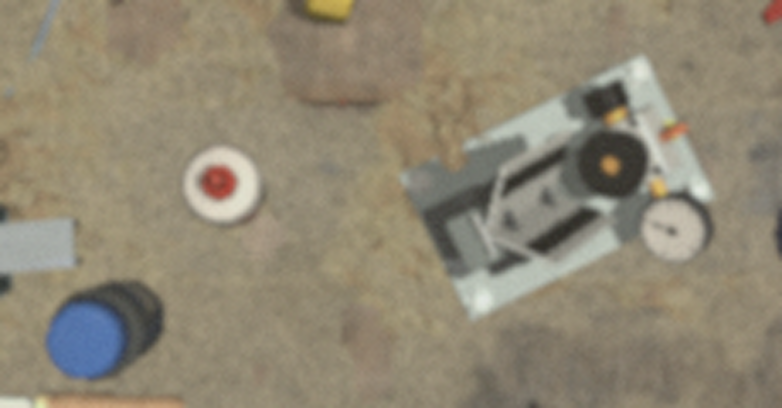

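View pics/crop2.png

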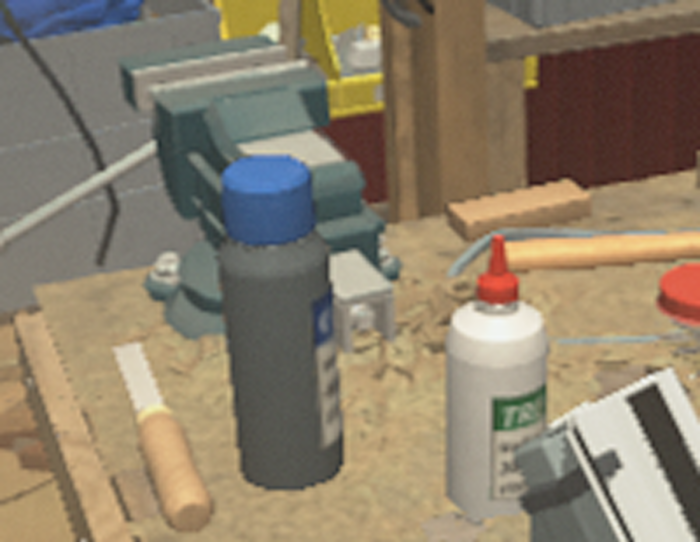

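Run:
```python
from h import *
p=ctrl.read_camera('top');q=ctrl.read_camera('side')
c=np.array([[645,55],[712,192],[472,320],[402,180]])/3.4+[220,155]
P=np.array([atz(p,u,v,.02)for u,v in c]);print(P.round(4))
for i in range(4):print(np.linalg.norm(P[i]-P[i-1]),np.degrees(np.arctan2(*(P[i]-P[i-1])[[1,0]])))
C=P.mean(0);print('centre',C)
print('pad',atz(p,612/3.4+220,163/3.4+155,.095), 'cap',atz(p,86/3.4+220,340/3.4+155,.203),'capside',atz(q,267/3.5+150,172/3.5+105,.203))
print('glue',atz(p,218/3.4+220,181/3.4+155,.178))
for y in(-60,-62,-64):
    r=R.from_euler('z',y,degrees=True); print(y,C+r.apply([.03,0,.075]))
for w in ([.44,-.07,.203],[.44,-.07,0]): print((proj(p,w)-[220,155])*3.4,(proj(q,w)-[150,105])*3.5)
```

```text
[[ 0.6441 -0.4788  0.02  ]
 [ 0.5342 -0.5313  0.02  ]
 [ 0.433  -0.3387  0.02  ]
 [ 0.5439 -0.2835  0.02  ]]
0.2194979586496293 -62.83766090102346
0.1217511914302699 -154.43904955300337
0.21762742966095278 117.72754894583379
0.12385979365992772 26.458578325906522
centre [ 0.53878593 -0.40804035  0.02      ]
pad [ 0.5541508 -0.4356652  0.095    ] cap [ 0.43291303 -0.06441735  0.203     ] capside [ 0.43423212 -0.06804971  0.203     ]
glue [ 0.53825867 -0.14885407  0.178     ]
-60 [ 0.55378593 -0.43402112  0.095     ]
-62 [ 0.55287008 -0.43452878  0.095     ]
-64 [ 0.55193707 -0.43500417  0.095     ]
[ 94.61315698 329.146765  ] [277.91127435 171.61621512]
[134.87989155 310.36504541] [302.97980786 474.22976499]
```

```bash
cat >> h.py <<'E'
STAND=-62.8; PAD=np.array([.554,-.4355,.095])
rz=R.from_euler('z',STAND,degrees=True)
AX=rz.apply([-np.sin(np.radians(35)),0,np.cos(np.radians(35))]); PX=rz.apply([np.cos(np.radians(35)),0,np.sin(np.radians(35))])
def down(yaw): # yaw= azimuth of tool y
    a=np.radians(yaw); y=np.array([np.cos(a),np.sin(a),0]); z=np.array([0,0,-1.]); return R.from_matrix(np.c_[np.cross(y,z),y,z])
def cradle(yaw): # tilt of down pose so tool z=-AX
    d=down(yaw); r,_=R.align_vectors([-AX],[[0,0,-1]]) if 0 else (None,None)
    ax=np.cross([0,0,-1],-AX); ax/=np.linalg.norm(ax); return R.from_rotvec(ax*np.radians(35))*d
def cpos(axial,out,h=.19): return PAD+AX*(axial+h)+PX*out
def rows(wps,s=None):
    s=s or ctrl.get_state(); p0=np.array(s['eef_pos']); r0=R.from_quat(s['tcp_rot'])
    for p,r in wps:
        print((r0.inv()*r).as_rotvec(degrees=True).round(1),(r0.inv().apply(np.array(p)-p0)*1000).round(1))
E
python3 - <<'E'
from h import *
pol=lambda r,a,z:[r*np.cos(np.radians(a)),r*np.sin(np.radians(a)),z]
rows([(pol(.46,68.6,.31),down(68.6))]+[(pol(.46,a,.31),down(a)) for a in (61,53,45,37)])
E
```

```text
[ 0. -0.  0.] [  -0.4 -215.   -56.7]
[ 0.  -0.   7.6] [ -61.2 -219.1  -56.7]
[ 0.  -0.  15.6] [-124.  -232.   -56.7]
[ 0.  -0.  23.6] [-184.5 -253.6  -56.7]
[ 0.  -0.  31.6] [-241.3 -283.4  -56.7]
```

Careful with the scale: shifts go in shares of 750 mm and turns go in shares of pi rad. That gives: -283 mm / 750 = -0.3773, -253 mm / 750 = -0.3373, 31.6 degrees / 180 = 0.1756.

Emit:
{"name": "send_rows", "arguments": {
  "rows": "0 0 0 0 -0.08 -0.02 1;0 0 0 0 -0.1533 -0.04 1;0 0 0 0 -0.2267 -0.06 1;0 0 0 0 -0.2867 -0.076 1;0 0 0.0422 -0.08 -0.292 -0.076 1;0 0 0.0867 -0.16 -0.3093 -0.076 1;0 0 0.1311 -0.24 -0.3373 -0.076 1;0 0 0.1756 -0.316 -0.3773 -0.076 1"
}}

```text
time: 1.8
eef_pos: [0.3629, 0.2796, 0.3107]
tcp_rot: [0.448, 0.894, 0.001, 0.0]
contact_force: [1.2, -0.3, -1.3]
opening: 0.999
finger_force: 0.0
```

Run:
```python
from h import *
s=ctrl.get_state();print(s['eef_pos'],s['qpos'],s['time'])
pol=lambda r,a,z:[r*np.cos(np.radians(a)),r*np.sin(np.radians(a)),z]
rows([(pol(.455,a,.31),down(a)) for a in (33,26,19,12,5,-2,-8.7)]+[([.4335,-.066,.26],down(-8.7))])
```

```text
[0.3628714  0.27958792 0.3107457 ] [ 4.34358369e-01 -2.53605633e-01  2.01930122e+00  8.45723972e-05
  1.37453646e+00 -2.07852158e-01] 1.8
[0.1 0.  3.8] [-36.7  -4.    0.7]
[ 0.1  0.  10.8] [-91.8 -11.1   0.7]
[ 0.1 -0.  17.8] [-145.6  -24.8    0.7]
[ 0.1 -0.  24.8] [-197.4  -45.     0.7]
[ 0.1 -0.  31.8] [-246.3  -71.3    0.7]
[ 0.1 -0.  38.8] [-291.6 -103.4    0.7]
[ 0.1 -0.  45.5] [-331.  -139.1    0.6]
[ 0.1 -0.  45.5] [-319.  -150.5   50.6]
```

Scaled: -331 mm / 750 = -0.4413, -319 mm / 750 = -0.4253, 45.5 degrees / 180 = 0.2528.

Emit:
{"name": "send_rows", "arguments": {
  "rows": "0 0 0.0211 -0.0493 -0.0053 0 1;0 0 0.06 -0.1227 -0.0147 0 1;0 0 0.0989 -0.1947 -0.0333 0 1;0 0 0.1378 -0.2627 -0.06 0 1;0 0 0.1767 -0.328 -0.0947 0 1;0 0 0.2156 -0.3893 -0.1373 0 1;0 0 0.2528 -0.4413 -0.1853 0 1;0 0 0.2528 -0.4253 -0.2 0.0467 1"
}}

```text
time: 2.8
eef_pos: [0.4356, -0.0679, 0.2782]
tcp_rot: [0.759, 0.651, 0.001, 0.004]
contact_force: [0.2, 0.4, -0.2]
opening: 1.001
finger_force: 0.0
```

Run:
```python
from h import *
p=shot('top');q=shot('side','side1')
for t in('spray_can','glue_bottle'):print(find(p,t),find(q,t))
s=ctrl.get_state();print(s['eef_pos'],s['qpos'])
rows([([.4335,-.066,.19],down(-8.7))])
```

```text
[(0.7, array([ 0.4479, -0.083 ,  0.1514]))] [(0.77, array([ 0.425 , -0.0852,  0.1168]))]
[(0.94, array([ 0.5375, -0.1509,  0.1334]))] [(0.79, array([ 0.5291, -0.1651,  0.0901]))]
[ 0.4350018  -0.06380962  0.27708203] [-3.77237436e-01 -2.79792769e-01  2.10075930e+00  5.25667151e-05
  1.31764114e+00 -2.30795161e-01]
[0.2 0.  0.3] [-2.3 -1.4 87.1]
```

View pics/side1.png

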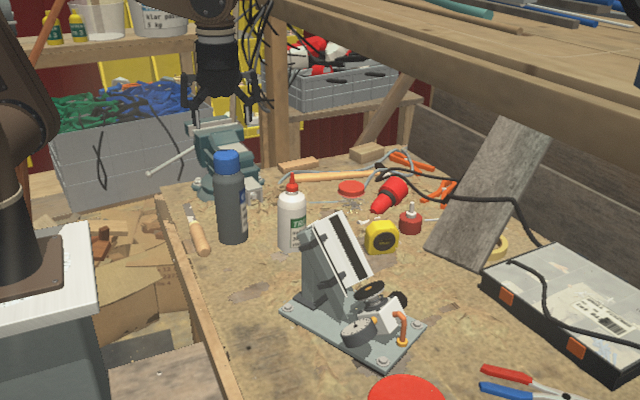

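Scaled: 87 mm / 750 = 0.116, 80 mm / 750 = 0.1067.

Emit:
{"name": "send_rows", "arguments": {
  "rows": "0 0 0 -0.0027 -0.0013 0.04 1;0 0 0 -0.0027 -0.0013 0.08 1;0 0 0 -0.0027 -0.0013 0.1067 1;0 0 0 -0.0027 -0.0013 0.116 1;0 0 0 -0.0027 -0.0013 0.116 1",
  "grip_force": 60
}}

```text
time: 3.72
eef_pos: [0.4334, -0.0657, 0.1892]
tcp_rot: [0.757, 0.653, 0.0, 0.001]
contact_force: [0.0, 0.8, 0.1]
opening: 0.999
finger_force: 0.0
```

Emit:
{"name": "send_rows", "arguments": {
  "rows": "0 0 0 0 0 0 0.3;0 0 0 0 0 0 0;0 0 0 0 0 0 -0.3;0 0 0 0 0 0 -0.3;0 0 0 0 0 0 -0.3;0 0 0 0 0 0 -0.3",
  "grip_force": 60
}}

```text
time: 4.47
eef_pos: [0.4334, -0.0661, 0.1898]
tcp_rot: [0.757, 0.653, 0.001, 0.001]
contact_force: [-1.1, 1.1, 5.7]
opening: 0.603
finger_force: 63.1
```

Run:
```python
from h import *
from scipy.spatial.transform import Slerp
A=cpos(.15,.012); print(A,cpos(.02,.005),AX,PX)
S=Slerp([0,1],R.concatenate([down(-8.7),cradle(-35)]))
p0=np.array([.4335,-.066,.39])
rows([([.4335,-.066,.25],down(-8.7)),([.4335,-.066,.31],down(-8.7)),([.4335,-.066,.36],down(-8.7)),(p0,down(-8.7))]+[(p0+f*(A-p0),S(f)) for f in (.22,.44,.66,.83,1)])
```

```text
[ 0.46935179 -0.27079239  0.38039461] [ 0.50081424 -0.3320117   0.26988981] [-0.2621806   0.51014827  0.81915204] [ 0.3744327  -0.72856724  0.57357644]
[0.1 0.  0.2] [  0.1   0.2 -60.2]
[0.1 0.  0.2] [   0.     0.3 -120.2]
[0.1 0.  0.2] [   0.     0.5 -170.2]
[0.1 0.  0.2] [   0.     0.5 -200.2]
[-5.7 -5.1  5.8] [ -43.4   15.  -198.1]
[-11.6 -10.2  11.4] [ -86.8   29.4 -195.9]
[-17.4 -15.3  17. ] [-130.2   43.8 -193.7]
[-22.  -19.3  21.3] [-163.7   55.  -192.1]
[-26.5 -23.2  25.7] [-197.3   66.1 -190.4]
```

Scaled: -205 mm / 750 = -0.2733, -192 mm / 750 = -0.256, 21.3 degrees / 180 = 0.1183.

Emit:
{"name": "send_rows", "arguments": {
  "rows": "0 0 0 0 0 -0.0667 -0.3;0 0 0 0 0 -0.1467 -0.3;0 0 0 0 0 -0.2267 -0.3;0 0 0 0 0 -0.2733 -0.3;-0.0317 -0.0283 0.0322 -0.0573 0.02 -0.2707 -0.3;-0.0644 -0.0567 0.0633 -0.116 0.0387 -0.2653 -0.3;-0.0967 -0.085 0.0944 -0.1733 0.0587 -0.2613 -0.3;-0.1222 -0.1072 0.1183 -0.2187 0.0733 -0.256 -0.3"
}}

```text
time: 5.48
eef_pos: [0.4621, -0.237, 0.378]
tcp_rot: [0.84, 0.481, -0.003, 0.251]
contact_force: [0.6, -0.0, -2.6]
opening: 0.606
finger_force: 65.3
```

Run:
```python
from h import *
rows([(cpos(.15,.012),cradle(-35))])
s=ctrl.get_state();print(s['eef_pos'],s['qpos'],s['opening'])
```

```text
[-4.7 -3.8  4.3] [-23.9  20.8  13.9]
[ 0.46212766 -0.23702875  0.37797811] [-0.5672876  -0.33835053  2.0159432  -0.27329689  1.0263071   0.05358231] 0.6055092285111694
```

Scaled: -24 mm / 750 = -0.032, 21 mm / 750 = 0.028, -4.7 degrees / 180 = -0.0261.

Emit:
{"name": "send_rows", "arguments": {
  "rows": "-0.0261 -0.0211 0.0239 -0.032 0.028 0.0187 -0.3;-0.0261 -0.0211 0.0239 -0.032 0.028 0.0187 -0.3;-0.0261 -0.0211 0.0239 -0.032 0.028 0.0187 -0.3"
}}

```text
time: 5.85
eef_pos: [0.4699, -0.2694, 0.3811]
tcp_rot: [0.846, 0.442, -0.001, 0.299]
contact_force: [-0.4, -0.5, -3.4]
opening: 0.606
finger_force: 65.5
```

Run:
```python
from h import *
p=shot('top');q=shot('side')
a=p['color'][130:260,300:450,::-1]; b=q['color'][80:380,220:440,::-1]
a=cv2.resize(a,None,fx=2.5,fy=2.5,interpolation=cv2.INTER_CUBIC);b=cv2.resize(b,None,fx=1.9,fy=1.9,interpolation=cv2.INTER_CUBIC)
im=np.zeros((590,800,3),np.uint8);im[:a.shape[0],:a.shape[1]]=a;im[:b.shape[0],378:378+b.shape[1]]=b[:590]
cv2.imwrite('pics/c3.png',im)
rows([(cpos(.15,.012),cradle(-35)),(cpos(.10,.008),cradle(-35)),(cpos(.02,.006),cradle(-35)),(cpos(.003,.0),cradle(-35))])
s=ctrl.get_state();print(s['contact_force'],s['opening'])
for c,k in((p,'top'),(q,'side')):
  print(k,find(c,'pad_face'),find(c,'spray_can'),find(c,'cradle_mouth'))
```

```text
[ 0.  -0.2  0.2] [-1.1 -1.1  2. ]
[ 0.  -0.2  0.2] [ 0.6 -4.7 52. ]
[ 0.  -0.2  0.2] [  1.4  -6.5 132. ]
[ 0.  -0.2  0.2] [  4.1 -11.8 149.1]
[-0.43282973 -0.3680295  -3.44010061] 0.6097456688990471
top [(0.9, array([ 0.5582, -0.4349,  0.0978]))] [(0.84, array([ 0.5083, -0.3189,  0.3321])), (0.72, array([ 0.715 , -0.0679,  0.0771]))] [(0.48, array([ 0.5396, -0.1496,  0.1326]))]
side [(0.85, array([ 0.5532, -0.4469,  0.0919]))] [(0.76, array([ 0.4884, -0.3328,  0.3178]))] []
```

View pics/c3.png

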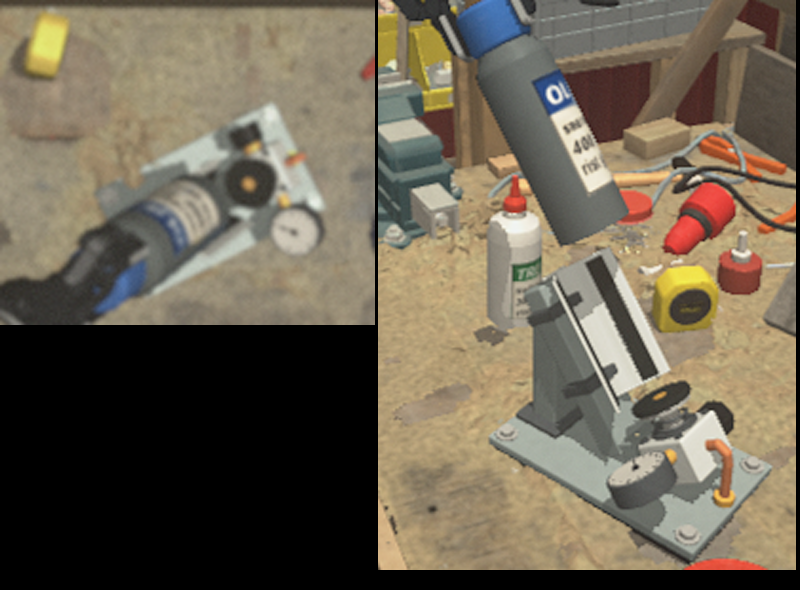

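Run:
```python
from h import *
p=ctrl.read_camera('top');q=ctrl.read_camera('side')
s=ctrl.get_state();r=R.from_quat(s['tcp_rot']);t=np.array(s['eef_pos']);ax=-r.apply([0,0,1]);base=t-.19*ax
ims={}
for n,c in(('top',p),('side',q)):
    im=cv2.resize(c['color'][:,:,::-1],None,fx=4,fy=4,interpolation=cv2.INTER_CUBIC)
    P=lambda w:tuple(int(v) for v in (proj(c,w)*4+1.5))
    # silhouettes of can body, pad circle, base plate, vee axis
    x=r.apply([1,0,0]);y=r.apply([0,1,0])
    for h in(0,.166):
        cv2.polylines(im,[np.array([P(base+ax*h+.0325*(x*np.cos(a)+y*np.sin(a))) for a in np.linspace(0,6.28,40)])],1,(0,255,0),1)
    yy=np.cross(AX,PX)
    cv2.polylines(im,[np.array([P(PAD+.027*(PX*np.cos(a)+yy*np.sin(a))) for a in np.linspace(0,6.28,40)])],1,(0,0,255),1)
    C=PAD-rz.apply([.03,0,.075])
    cv2.polylines(im,[np.array([P(C+rz.apply([a*.11,b*.065,0])) for a,b in((1,1),(1,-1),(-1,-1),(-1,1))])],1,(255,0,255),1)
    ims[n]=im
a=ims['top'][4*160:4*260,4*335:4*440]; b=ims['side'][4*85:4*375,4*260:4*430]
b=cv2.resize(b,None,fx=.5,fy=.5,interpolation=cv2.INTER_AREA)
im=np.zeros((600,800,3),np.uint8);im[:a.shape[0],:a.shape[1]]=a;im[:b.shape[0],430:430+b.shape[1]]=b
cv2.imwrite('pics/c4.png',im);print(a.shape,b.shape)
```

```text
(400, 420, 3) (580, 340, 3)
```

View pics/c4.png

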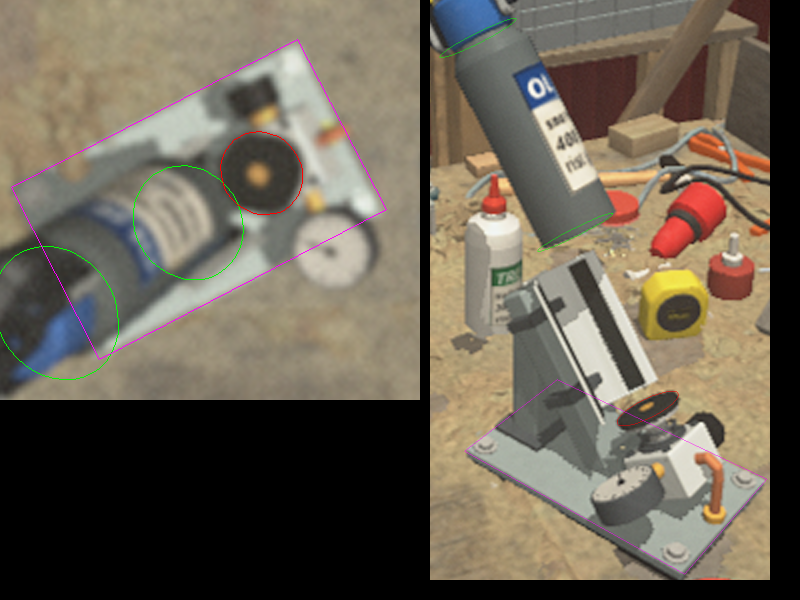

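Run:
```python
from h import *
p=ctrl.read_camera('top');q=ctrl.read_camera('side')
s=ctrl.get_state();r=R.from_quat(s['tcp_rot']);t=np.array(s['eef_pos']);ax=-r.apply([0,0,1]);base=t-.19*ax
for n,c in(('top',p),('side',q)):
    cam=np.linalg.inv(np.array(c['extrinsics']))[:3,3]
    for h in(.02,.06,.12):
        o=base+ax*h; lat=np.cross(ax,cam-o);lat/=np.linalg.norm(lat)
        print(n,h,'lat',lat.round(2))
        for m in range(-56,57,4):
            u,v=proj(c,o+lat*m/1000); print(m,cv2.getRectSubPix(c['color'],(1,1),(float(u),float(v)))[0,0].tolist(),end=' ')
        print()
```

```text
top 0.02 lat [ 0.83  0.56 -0.08]
-56 [147, 137, 115] -52 [154, 145, 121] -48 [159, 150, 126] -44 [156, 149, 128] -40 [183, 188, 173] -36 [192, 201, 189] -32 [175, 178, 166] -28 [150, 150, 139] -24 [121, 121, 111] -20 [80, 82, 85] -16 [110, 108, 100] -12 [171, 162, 143] -8 [179, 169, 150] -4 [176, 167, 148] 0 [181, 173, 154] 4 [174, 167, 149] 8 [175, 168, 150] 12 [178, 170, 152] 16 [175, 167, 149] 20 [176, 168, 151] 24 [171, 164, 144] 28 [148, 141, 125] 32 [129, 123, 110] 36 [122, 117, 104] 40 [107, 105, 94] 44 [112, 116, 108] 48 [116, 120, 113] 52 [119, 123, 115] 56 [157, 160, 147] 
top 0.06 lat [ 0.83  0.56 -0.08]
-56 [154, 143, 121] -52 [153, 144, 121] -48 [155, 144, 121] -44 [159, 144, 117] -40 [154, 139, 113] -36 [177, 180, 167] -32 [193, 201, 190] -28 [189, 197, 186] -24 [138, 144, 136] -20 [83, 86, 83] -16 [82, 85, 79] -12 [83, 93, 107] -8 [108, 120, 139] -4 [108, 121, 139] 0 [108, 119, 137] 4 [108, 119, 134] 8 [118, 125, 139] 12 [108, 116, 131] 16 [67, 80, 106] 20 [100, 109, 123] 24 [119, 122, 133] 28 [105, 111, 118] 32 [111, 111, 111] 36 [114, 112, 101] 40 [108, 105, 96] 44 [
[... 1608 characters left out ...]
] 24 [236, 230, 210] 28 [220, 211, 185] 32 [212, 204, 179] 36 [157, 141, 119] 40 [109, 81, 66] 44 [82, 50, 46] 48 [74, 45, 41] 52 [74, 48, 42] 56 [72, 43, 41] 
side 0.12 lat [ 0.89 -0.2   0.41]
-56 [129, 104, 77] -52 [132, 109, 80] -48 [100, 83, 60] -44 [104, 85, 63] -40 [109, 91, 67] -36 [134, 108, 77] -32 [134, 107, 77] -28 [67, 65, 59] -24 [69, 68, 64] -20 [76, 77, 74] -16 [84, 86, 82] -12 [90, 93, 88] -8 [95, 98, 94] -4 [99, 104, 98] 0 [104, 108, 105] 4 [109, 112, 108] 8 [111, 116, 110] 12 [57, 72, 101] 16 [45, 78, 136] 20 [101, 120, 159] 24 [161, 170, 185] 28 [47, 77, 129] 32 [89, 110, 147] 36 [68, 54, 72] 40 [67, 39, 38] 44 [84, 63, 56] 48 [96, 78, 64] 52 [114, 99, 81] 56 [108, 93, 75]
```

```bash
cat >> h.py <<'E'
YY=np.cross(AX,PX); FIX=-.007*YY+.0028*PX
def cp(axial,out): return cpos(axial,out)+FIX
E
python3 - <<'E'
from h import *
print(YY); rows([(cp(.15,.012),cradle(-35))])
E
```

```text
[0.88941637 0.45709793 0.        ]
[ 0.1 -0.1  0.1] [-8.1 -2.6  2.1]
```

Scaled: -8 mm / 750 = -0.0107, -2.6 mm / 750 = -0.0035.

Emit:
{"name": "send_rows", "arguments": {
  "rows": "0 0 0 -0.0107 -0.0035 0.0027 -0.3;0 0 0 -0.0107 -0.0035 0.0027 -0.3;0 0 0 -0.0107 -0.0035 0.0027 -0.3"
}}

```text
time: 6.82
eef_pos: [0.464, -0.2761, 0.382]
tcp_rot: [0.845, 0.441, -0.001, 0.301]
contact_force: [-0.2, 0.1, -3.1]
opening: 0.608
finger_force: 65.5
```

```bash
cat >> h.py <<'E'
def prof(hs,rng=((-44,-12),(20,48)),base=None,ax=AX):
    for n in('top','side'):
        c=ctrl.read_camera(n); cam=np.linalg.inv(np.array(c['extrinsics']))[:3,3]
        for h in hs:
            o=base+ax*h; lat=np.cross(ax,cam-o);lat/=np.linalg.norm(lat); print(n,h)
            for a,b in rng:
                print([(m,*cv2.getRectSubPix(c['color'],(1,1),tuple(float(k) for k in proj(c,o+lat*m/1000)))[0,0].tolist()[::2]) for m in range(a,b,3)])
E
python3 - <<'E'
from h import *
s=ctrl.get_state();print(s['eef_pos'])
prof((.03,.06,.12),base=PAD+AX*.15+PX*.012)
rows([(cp(.15,.012),cradle(-35)),(cp(.10,.010),cradle(-35)),(cp(.04,.008),cradle(-35)),(cp(.02,.006),cradle(-35)),(cp(.003,.0),cradle(-35))])
E
```

```text
[ 0.46397884 -0.27612645  0.3819982 ]
top 0.03
[(-44, 157, 119), (-41, 164, 133), (-38, 183, 168), (-35, 190, 187), (-32, 156, 152), (-29, 93, 97), (-26, 83, 80), (-23, 128, 104), (-20, 170, 136), (-17, 180, 149), (-14, 179, 151)]
[(20, 127, 106), (23, 120, 101), (26, 115, 97), (29, 112, 95), (32, 109, 92), (35, 110, 98), (38, 116, 110), (41, 117, 114), (44, 114, 110), (47, 115, 111)]
top 0.06
[(-44, 162, 125), (-41, 154, 111), (-38, 153, 116), (-35, 165, 151), (-32, 148, 146), (-29, 92, 92), (-26, 80, 77), (-23, 85, 89), (-20, 83, 107), (-17, 99, 129), (-14, 107, 135)]
[(20, 109, 121), (23, 107, 115), (26, 104, 105), (29, 107, 97), (32, 94, 82), (35, 83, 76), (38, 101, 96), (41, 115, 111), (44, 116, 112), (47, 117, 112)]
top 0.12
[(-44, 135, 111), (-41, 144, 116), (-38, 148, 118), (-35, 146, 117), (-32, 111, 97), (-29, 93, 91), (-26, 97, 94), (-23, 102, 99), (-20, 102, 99), (-17, 108, 102), (-14, 105, 103)]
[(20, 92, 87), (23, 88, 84), (26, 81, 77), (29, 70, 65), (32, 69, 63), (35, 71, 67), (38, 79, 74), (41, 101, 97), (44, 118, 114), (47, 119, 115)]
side 0.03
[(-44, 242, 229), (-41
[... 465 characters left out ...]
, (-17, 87, 84), (-14, 89, 85)]
[(20, 232, 203), (23, 222, 189), (26, 218, 187), (29, 213, 182), (32, 206, 171), (35, 173, 118), (38, 178, 117), (41, 179, 116), (44, 164, 106), (47, 130, 79)]
side 0.12
[(-44, 104, 65), (-41, 102, 65), (-38, 115, 69), (-35, 133, 77), (-32, 104, 66), (-29, 64, 62), (-26, 73, 69), (-23, 77, 75), (-20, 83, 80), (-17, 88, 87), (-14, 93, 89)]
[(20, 179, 196), (23, 135, 172), (26, 48, 128), (29, 100, 151), (32, 60, 117), (35, 75, 36), (38, 72, 41), (41, 70, 39), (44, 71, 39), (47, 70, 37)]
[ 0.1 -0.1  0.1] [-0.   0.   0.1]
[ 0.1 -0.1  0.1] [ 0.8 -1.8 50.1]
[ 0.1 -0.1  0.1] [  1.7  -3.7 110.1]
[ 0.1 -0.1  0.1] [  2.6  -5.5 130.1]
[ 0.1 -0.1  0.1] [  5.3 -10.8 147.1]
```

Scaled: 125 mm / 750 = 0.1667, 118 mm / 750 = 0.1573.

Emit:
{"name": "send_rows", "arguments": {
  "rows": "0 0 0 0 0 0.04 -0.3;0 0 0 0.0007 -0.0013 0.08 -0.3;0 0 0 0.0013 -0.0027 0.1133 -0.3;0 0 0 0.0013 -0.004 0.14 -0.3;0 0 0 0.0027 -0.0053 0.1573 -0.3;0 0 0 0.0027 -0.0067 0.1667 -0.3;0 0 0 0.0027 -0.0067 0.1667 -0.3"
}}

```text
time: 7.8
eef_pos: [0.4947, -0.336, 0.2764]
tcp_rot: [0.845, 0.442, -0.001, 0.301]
contact_force: [-0.2, -0.3, -2.9]
opening: 0.604
finger_force: 65.6
```

Run:
```python
from h import *
s=ctrl.get_state();f=np.array(s['contact_force']);print('F ax,out,y',f@AX,f@PX,f@YY,s['opening'],s['wrist_torque'])
q=shot('side');cv2.imwrite('pics/c5.png',cv2.resize(q['color'][120:380,250:440,::-1],None,fx=2.3,fy=2.3,interpolation=cv2.INTER_CUBIC))
rows([(cp(.005,.003),cradle(-35)),(cp(.005,.0),cradle(-35)),(cp(0,.0),cradle(-35))])
```

```text
F ax,out,y -2.4839645228178155 -1.497782907672539 -0.3773977267024235 0.6040158916190631 [0.62485272 0.33121928 0.0277305 ]
[ 0.1 -0.1  0.1] [ 2.  -3.6 20.4]
[ 0.1 -0.1  0.1] [ 3.4 -6.2 20.4]
[ 0.1 -0.1  0.1] [ 3.3 -6.3 25.4]
```

View pics/c5.png

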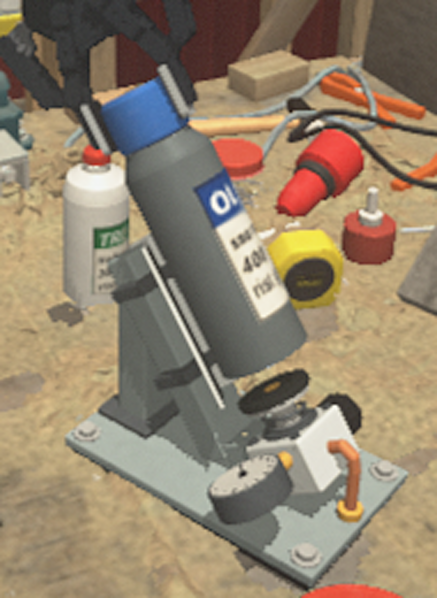

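Scaled: 20 mm / 750 = 0.0267, -6.2 mm / 750 = -0.0083.

Emit:
{"name": "send_rows", "arguments": {
  "rows": "0 0 0 0.0013 -0.0027 0.0107 -0.3;0 0 0 0.0027 -0.0053 0.0187 -0.3;0 0 0 0.004 -0.0067 0.024 -0.3;0 0 0 0.0045 -0.0083 0.0267 -0.3;0 0 0 0.0045 -0.0083 0.0267 -0.3"
}}

```text
time: 8.48
eef_pos: [0.4974, -0.3411, 0.256]
tcp_rot: [0.845, 0.442, -0.001, 0.301]
contact_force: [-0.6, 0.0, -3.3]
opening: 0.608
finger_force: 65.6
```

```bash
cat >> h.py <<'E'
def fr():
    s=ctrl.get_state();f=np.array(s['contact_force']);t=np.array(s['eef_pos'])-cp(0,0);w=s['wrist_torque']
    print('F ax,out,y',(f@AX).round(1),(f@PX).round(1),(f@YY).round(1),'pos mm',(1000*np.array([t@AX,t@PX,t@YY])).round(1),'T',np.round(w,2),'op',round(s['opening'],3),'t',s['time'])
E
python3 - <<'E'
from h import *
fr();rows([(cp(0.005,0),cradle(-35))])
prof((.03,.06,.12),base=PAD+AX*.005)
E
```

```text
F ax,out,y -2.6 -2.1 -0.5 pos mm [ 4.9 -0.5 -0.2] T [ 0.55  0.39 -0.14] op 0.608 t 8.475
[ 0.1 -0.1  0.1] [-0.1  0.5 -0.1]
top 0.03
[(-44, 111, 108), (-41, 110, 108), (-38, 114, 110), (-35, 109, 106), (-32, 91, 92), (-29, 77, 82), (-26, 91, 85), (-23, 128, 105), (-20, 161, 133), (-17, 167, 147), (-14, 158, 149)]
[(20, 137, 119), (23, 128, 109), (26, 118, 100), (29, 111, 93), (32, 110, 95), (35, 129, 118), (38, 164, 154), (41, 184, 177), (44, 192, 188), (47, 194, 190)]
top 0.06
[(-44, 135, 132), (-41, 141, 138), (-38, 146, 143), (-35, 141, 137), (-32, 116, 114), (-29, 89, 89), (-26, 86, 84), (-23, 92, 95), (-20, 80, 103), (-17, 74, 107), (-14, 75, 105)]
[(20, 99, 113), (23, 100, 111), (26, 97, 104), (29, 94, 93), (32, 97, 89), (35, 115, 104), (38, 135, 123), (41, 124, 117), (44, 115, 113), (47, 127, 124)]
top 0.12
[(-44, 181, 167), (-41, 192, 187), (-38, 191, 186), (-35, 166, 164), (-32, 117, 117), (-29, 95, 92), (-26, 100, 96), (-23, 100, 97), (-20, 99, 96), (-17, 96, 103), (-14, 91, 112)]
[(20, 60, 54), (23, 58, 52), (26, 62, 55), (29, 66, 61), (32, 83, 75), (35, 115, 106), (38, 147
[... 373 characters left out ...]
, 127), (47, 171, 126)]
side 0.06
[(-44, 114, 111), (-41, 111, 107), (-38, 194, 178), (-35, 145, 132), (-32, 62, 57), (-29, 73, 68), (-26, 75, 72), (-23, 81, 77), (-20, 84, 79), (-17, 92, 88), (-14, 96, 92)]
[(20, 182, 152), (23, 141, 119), (26, 145, 122), (29, 144, 122), (32, 186, 145), (35, 176, 57), (38, 162, 54), (41, 85, 55), (44, 65, 54), (47, 66, 53)]
side 0.12
[(-44, 113, 109), (-41, 111, 108), (-38, 174, 161), (-35, 155, 140), (-32, 61, 54), (-29, 74, 71), (-26, 80, 76), (-23, 86, 81), (-20, 90, 88), (-17, 95, 92), (-14, 99, 96)]
[(20, 57, 133), (23, 59, 133), (26, 58, 131), (29, 59, 129), (32, 99, 117), (35, 156, 106), (38, 157, 119), (41, 159, 131), (44, 166, 129), (47, 188, 130)]
```

Scaled: -2.6 mm / 750 = -0.0035, 1.4 mm / 750 = 0.0019.

Emit:
{"name": "send_rows", "arguments": {
  "rows": "0 0 0 0.0009 -0.0017 0 -0.3;0 0 0 0.0019 -0.0035 0 -0.3;0 0 0 0.0019 -0.0035 0 -0.3",
  "grip_force": 80
}}

```text
time: 8.95
eef_pos: [0.4971, -0.3395, 0.2558]
tcp_rot: [0.845, 0.442, -0.0, 0.303]
contact_force: [2.6, -3.9, -2.9]
opening: 0.595
finger_force: 84.0
```

```bash
python3 -c "
from h import *
fr()"
```

```text
F ax,out,y -5.1 2.2 0.5 pos mm [ 5.6 -1.8  0.3] T [-0.36 -0.05 -0.04] op 0.595 t 8.95
```

Scaled: 14 mm / 750 = 0.0187, 12 mm / 750 = 0.016.

Emit:
{"name": "send_rows", "arguments": {
  "rows": "0 0 0 0 0 0.004 -0.3;0 0 0 0 0 0.008 -0.3;0 0 0 0 0 0.012 -0.3;0 0 0 0 0 0.016 -0.3;0 0 0 0 0 0.0187 -0.3;0 0 0 0 0 0.0187 -0.3"
}}

```text
time: 9.7
eef_pos: [0.5009, -0.346, 0.245]
tcp_rot: [0.845, 0.441, -0.0, 0.302]
contact_force: [-1.9, 3.1, 6.8]
opening: 0.604
finger_force: 85.1
```

```bash
python3 -c "
from h import *
fr()"
```

```text
F ax,out,y 7.6 0.9 -0.3 pos mm [-7.6 -1.9  0.7] T [ 0.01  0.2  -0.06] op 0.604 t 9.7
```

Scaled: 6 mm / 750 = 0.008, 4 mm / 750 = 0.0053.

Emit:
{"name": "send_rows", "arguments": {
  "rows": "0 0 0 0 0 0.0027 -0.3;0 0 0 0 0 0.0053 -0.3;0 0 0 0 0 0.008 -0.3;0 0 0 0 0 0.008 -0.3"
}}

```text
time: 10.2
eef_pos: [0.5023, -0.3478, 0.2429]
tcp_rot: [0.845, 0.441, -0.001, 0.302]
contact_force: [-11.5, 18.5, 21.2]
opening: 0.602
finger_force: 88.2
```

```bash
python3 -c "
from h import *
fr()"
```

```text
F ax,out,y 29.8 -5.6 -1.8 pos mm [-10.6  -1.2   1.1] T [ 1.21  1.31 -0.33] op 0.602 t 10.2
```

Emit:
{"name": "send_rows", "arguments": {
  "rows": "0 0 0 0 0 0 -0.3;0 0 0 0 0 0 -0.3;0 0 0 0 0 0 -0.3;0 0 0 0 0 0 -0.3;0 0 0 0 0 0 -0.3;0 0 0 0 0 0 -0.3;0 0 0 0 0 0 -0.3;0 0 0 0 0 0 -0.3"
}}

```text
time: 11.2
eef_pos: [0.5023, -0.3478, 0.2429]
tcp_rot: [0.845, 0.441, -0.0, 0.302]
contact_force: [-10.6, 18.9, 22.0]
opening: 0.601
finger_force: 88.2
```

```bash
python3 -c "
from h import *
fr()
q=shot('side');cv2.imwrite('pics/c6.png',cv2.resize(q['color'][190:380,270:440,::-1],None,fx=3.1,fy=3.1,interpolation=cv2.INTER_CUBIC))"
```

```text
F ax,out,y 30.4 -5.2 -0.8 pos mm [-10.5  -1.3   1.1] T [ 1.19  1.29 -0.36] op 0.601 t 11.2
```

View pics/c6.png

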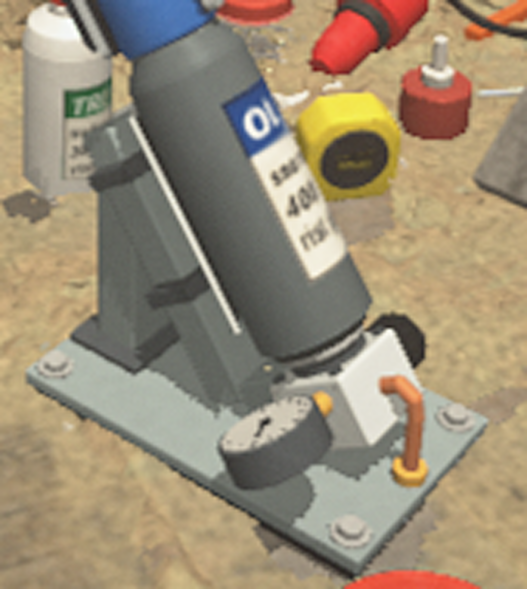

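Emit:
{"name": "send_rows", "arguments": {
  "rows": "0 0 0 0 0 0 -0.3;0 0 0 0 0 0 -0.3;0 0 0 0 0 0 -0.3;0 0 0 0 0 0 -0.3;0 0 0 0 0 0 -0.3;0 0 0 0 0 0 -0.3;0 0 0 0 0 0 -0.3;0 0 0 0 0 0 -0.3"
}}

```text
time: 12.25
eef_pos: [0.5023, -0.3478, 0.2428]
tcp_rot: [0.845, 0.441, -0.001, 0.302]
contact_force: [-11.6, 19.3, 22.0]
opening: 0.603
finger_force: 88.2
```

Scaled: -36 mm / 750 = -0.048, -26 mm / 750 = -0.0347.

Emit:
{"name": "send_rows", "arguments": {
  "rows": "0 0 0 0 0 0 -0.3;0 0 0 0 0 0 -0.3;0 0 0 0 0 -0.0053 -0.3;0 0 0 0 0 -0.0133 -0.3;0 0 0 0 0 -0.024 -0.3;0 0 0 -0.002 0.0035 -0.0347 -0.3;0 0 0 -0.004 0.0067 -0.048 -0.3;0 0 0 -0.004 0.0067 -0.048 -0.3"
}}

```text
time: 13.25
eef_pos: [0.4932, -0.3343, 0.2699]
tcp_rot: [0.846, 0.441, -0.001, 0.299]
contact_force: [0.9, -0.7, -2.5]
opening: 0.602
finger_force: 85.2
```

Run:
```python
from h import *
fr()
from scipy.spatial.transform import Slerp
rows([(cp(.06,.008),cradle(-35)),(cp(.11,.010),cradle(-35)),(cp(.16,.012),cradle(-35))])
```

```text
F ax,out,y -2.6 -0.6 0.5 pos mm [20.8  1.  -0.8] T [ 0.64  0.34 -0.04] op 0.602 t 13.25
[-0.1 -0.1  0.1] [ -2.5   6.5 -39.2]
[-0.1 -0.1  0.1] [ -3.3   8.2 -89.2]
[-0.1 -0.1  0.1] [  -4.1    9.8 -139.2]
```

Scaled: -145 mm / 750 = -0.1933, -130 mm / 750 = -0.1733.

Emit:
{"name": "send_rows", "arguments": {
  "rows": "0 0 0 -0.0027 0.0067 -0.0267 -0.3;0 0 0 -0.004 0.0093 -0.0667 -0.3;0 0 0 -0.004 0.0107 -0.12 -0.3;0 0 0 -0.0053 0.0133 -0.1733 -0.3;0 0 0 -0.0053 0.0133 -0.1933 -0.3;0 0 0 -0.0053 0.0133 -0.1933 -0.3"
}}

```text
time: 14.0
eef_pos: [0.4606, -0.2681, 0.3955]
tcp_rot: [0.845, 0.442, -0.001, 0.301]
contact_force: [0.5, -0.7, -3.8]
opening: 0.602
finger_force: 85.9
```

Run:
```python
from h import *
from scipy.spatial.transform import Slerp
s=ctrl.get_state();A=np.array(s['eef_pos']);r=R.from_quat(s['tcp_rot']);B=np.array([.4335,-.066,.40])
print(A); S=Slerp([0,1],R.concatenate([r,down(-8.7)]))
rows([(A+f*(B-A),S(f)) for f in(.2,.4,.6,.8,1)])
```

```text
[ 0.46059045 -0.26806867  0.39548461]
[ 5.3  4.6 -5.1] [ 26.6 -20.9 -22.8]
[ 10.7   9.2 -10.1] [ 53.2 -41.8 -45.5]
[ 16.   13.8 -15.2] [ 79.8 -62.7 -68.3]
[ 21.4  18.5 -20.2] [106.4 -83.7 -91. ]
[ 26.7  23.1 -25.3] [ 133.1 -104.6 -113.8]
```

Scaled: 133 mm / 750 = 0.1773, 106 mm / 750 = 0.1413, 26.7 degrees / 180 = 0.1483.

Emit:
{"name": "send_rows", "arguments": {
  "rows": "0.0294 0.0256 -0.0283 0.036 -0.028 -0.0307 -0.3;0.0594 0.0511 -0.0561 0.0707 -0.056 -0.0613 -0.3;0.0889 0.0767 -0.0844 0.1067 -0.084 -0.0907 -0.3;0.1189 0.1028 -0.1122 0.1413 -0.112 -0.1213 -0.3;0.1483 0.1283 -0.1406 0.1773 -0.14 -0.152 -0.3;0.1483 0.1283 -0.1406 0.1773 -0.14 -0.152 -0.3;0.1483 0.1283 -0.1406 0.1773 -0.14 -0.152 -0.3"
}}

```text
time: 14.88
eef_pos: [0.4334, -0.0669, 0.3984]
tcp_rot: [0.759, 0.651, -0.001, 0.0]
contact_force: [-0.4, 0.3, -3.9]
opening: 0.598
finger_force: 85.8
```

Run:
```python
from h import *
s=ctrl.get_state();t=np.array(s['eef_pos']);print(t,s['qpos'])
# tilt of can from silhouettes
prof((.03,.15),base=np.array([t[0],t[1],t[2]-.19]),ax=np.array([0,0,1.]))
rows([([.4335,-.066,.2],down(-8.7))])
```

```text
[ 0.43340032 -0.06689686  0.39840525] [-3.84546097e-01 -3.33401743e-01  1.92621907e+00 -1.43539508e-03
  1.54916055e+00 -2.31670977e-01]
top 0.03
[(-44, 204, 127), (-41, 187, 117), (-38, 163, 102), (-35, 133, 88), (-32, 136, 104), (-29, 146, 115), (-26, 115, 93), (-23, 68, 61), (-20, 65, 61), (-17, 70, 67), (-14, 75, 72)]
[(20, 81, 75), (23, 79, 72), (26, 69, 64), (29, 58, 55), (32, 59, 53), (35, 96, 76), (38, 140, 106), (41, 126, 95), (44, 68, 53), (47, 50, 44)]
top 0.15
[(-44, 123, 91), (-41, 80, 62), (-38, 52, 42), (-35, 61, 47), (-32, 63, 45), (-29, 69, 50), (-26, 75, 54), (-23, 76, 56), (-20, 70, 51), (-17, 57, 43), (-14, 55, 41)]
[(20, 44, 40), (23, 46, 38), (26, 43, 36), (29, 49, 44), (32, 51, 45), (35, 60, 56), (38, 95, 89), (41, 123, 115), (44, 127, 120), (47, 124, 117)]
side 0.03
[(-44, 59, 76), (-41, 57, 75), (-38, 57, 74), (-35, 57, 73), (-32, 60, 71), (-29, 66, 63), (-26, 69, 68), (-23, 74, 73), (-20, 74, 72), (-17, 75, 74), (-14, 74, 74)]
[(20, 110, 94), (23, 155, 129), (26, 151, 125), (29, 131, 109), (32, 82, 77), (35, 59, 70), (38, 147, 61), (41, 183, 62), (44, 178, 60), (47, 182, 61)]
side 0.15
[(-44, 157, 101), (-41, 83, 60), (-38, 111, 78), (-35, 118, 83), (-32, 115, 81), (-29, 75, 72), (-26, 87, 87), (-23, 92, 92), (-20, 99, 99), (-17, 101, 101), (-14, 103, 103)]
[(20, 99, 96), (23, 99, 97), (26, 92, 91), (29, 87, 87), (32, 63, 68), (35, 114, 40), (38, 133, 44), (41, 138, 49), (44, 198, 67), (47, 127, 69)]
[ 0.   0.  -0.1] [1.100e+00 1.000e-01 1.991e+02]
```

Scaled: 203 mm / 750 = 0.2707, 199 mm / 750 = 0.2653.

Emit:
{"name": "send_rows", "arguments": {
  "rows": "0 0 0 0.0013 0 0.0533 -0.3;0 0 0 0.0013 0 0.12 -0.3;0 0 0 0.0013 0 0.1867 -0.3;0 0 0 0.0013 0 0.2333 -0.3;0 0 0 0.0013 0 0.256 -0.3;0 0 0 0.0013 0 0.2653 -0.3;0 0 0 0.0013 0 0.2707 -0.3;0 0 0 0.0013 0 0.2707 -0.3"
}}

```text
time: 15.98
eef_pos: [0.4343, -0.0655, 0.1983]
tcp_rot: [0.759, 0.651, 0.001, 0.001]
contact_force: [-0.1, -0.2, -3.1]
opening: 0.601
finger_force: 85.7
```

Scaled: 4 mm / 750 = 0.0053, 2 mm / 750 = 0.0027.

Emit:
{"name": "send_rows", "arguments": {
  "rows": "0 0 0 0 0 0.0027 -0.3;0 0 0 0 0 0.0053 -0.3;0 0 0 0 0 0.0053 -0.3"
}}

```text
time: 16.35
eef_pos: [0.4335, -0.0651, 0.1931]
tcp_rot: [0.759, 0.651, 0.0, 0.0]
contact_force: [-0.8, 0.0, -3.2]
opening: 0.6
finger_force: 85.7
```

Scaled: 3 mm / 750 = 0.004, 2 mm / 750 = 0.0027.

Emit:
{"name": "send_rows", "arguments": {
  "rows": "0 0 0 0 0 0.0013 -0.3;0 0 0 0 0 0.0027 -0.3;0 0 0 0 0 0.004 -0.3;0 0 0 0 0 0.004 -0.3"
}}

```text
time: 16.85
eef_pos: [0.4336, -0.0652, 0.1902]
tcp_rot: [0.759, 0.651, 0.0, 0.0]
contact_force: [0.3, 0.2, -3.5]
opening: 0.603
finger_force: 86.0
```

Scaled: 2 mm / 750 = 0.0027, 1 mm / 750 = 0.0013.

Emit:
{"name": "send_rows", "arguments": {
  "rows": "0 0 0 0 0 0.0013 -0.3;0 0 0 0 0 0.0027 -0.3;0 0 0 0 0 0.0027 -0.3"
}}

```text
time: 17.23
eef_pos: [0.434, -0.0652, 0.1902]
tcp_rot: [0.759, 0.652, 0.0, 0.0]
contact_force: [-3.6, 1.1, 8.5]
opening: 0.598
finger_force: 87.2
```

Scaled: -1 mm / 750 = -0.0013.

Emit:
{"name": "send_rows", "arguments": {
  "rows": "0 0 0 0 0 -0.0013 -0.3;0 0 0 0 0 -0.0013 0.3;0 0 0 0 0 -0.0013 0.6;0 0 0 0 0 -0.0013 1;0 0 0 0 0 -0.0013 1;0 0 0 0 0 -0.0013 1;0 0 0 0 0 -0.0013 1"
}}

```text
time: 18.1
eef_pos: [0.4336, -0.0652, 0.1892]
tcp_rot: [0.759, 0.651, 0.0, 0.0]
contact_force: [-0.4, -0.0, 0.0]
opening: 0.999
finger_force: 0.0
```

Scaled: -160 mm / 750 = -0.2133, -130 mm / 750 = -0.1733.

Emit:
{"name": "send_rows", "arguments": {
  "rows": "0 0 0 0 0 -0.02 1;0 0 0 0 0 -0.0533 1;0 0 0 0 0 -0.1067 1;0 0 0 0 0 -0.1733 1;0 0 0 0 0 -0.2133 1;0 0 0 0 0 -0.2133 1"
}}

```text
time: 18.85
eef_pos: [0.4346, -0.0655, 0.3535]
tcp_rot: [0.759, 0.652, 0.002, 0.004]
contact_force: [0.2, -0.1, -0.3]
opening: 0.998
finger_force: 0.0
```

Run:
```python
from h import *
q=shot('side','side9');p=shot('top')
for t in('spray_can','glue_bottle','tape_measure','screw_jar'):print(t,find(q,t),find(p,t))
s=ctrl.get_state();print(s['eef_pos'],s['contact_force'],s['opening'],s['time'])
```

```text
spray_can [(0.72, array([ 0.428 , -0.0839,  0.1216]))] [(0.65, array([ 0.4449, -0.0738,  0.1625]))]
glue_bottle [(0.75, array([ 0.528 , -0.166 ,  0.0899]))] [(0.76, array([ 0.5384, -0.1533,  0.1316]))]
tape_measure [(0.8, array([ 0.6932, -0.2423,  0.0403]))] [(0.64, array([ 0.6972, -0.2257,  0.0623]))]
screw_jar [(0.81, array([ 0.7148, -0.0768,  0.068 ]))] [(0.93, array([ 0.7151, -0.0671,  0.0782]))]
[ 0.43328801 -0.06506224  0.34847075] [ 0.78217791 -0.00341206 -0.2136629 ] 0.9948580741664408 19.35
```

View pics/side9.png

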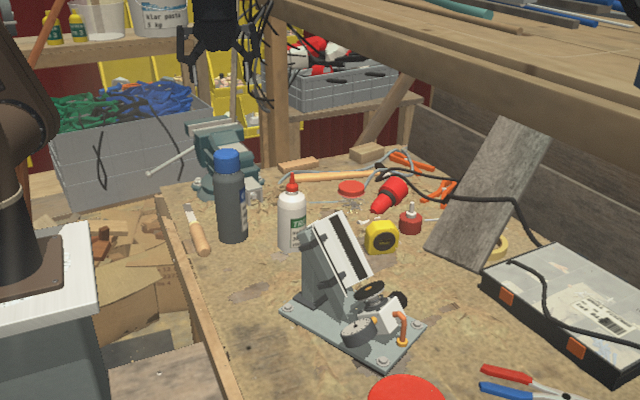

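The can stands upright at its starting spot (side picture, about (230,200)). The glue bottle, tape measure and screw jar are where they were, and the gripper is clear.

```bash
python3 -c "
from plant import ctrl
print(ctrl.sign_off())"
```

```text
the job is handed in; nothing more can be done
None
```

The can was pressed onto the filler pad until fully down, held there for just over 2 s, then stood upright again at its starting spot. The glue bottle, tape measure and screw jar did not move, and I handed the job in at about 19 s on the robot's clock.

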